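Stroke-test a safety contact strip

ROBOT

A 6-joint arm with a two-finger parallel gripper is mounted at the origin on a cart in front of the work surface, level with it; the furniture and walls round the work are solid. World frame = base frame: x ahead of the robot, y to its left, z up, the work surface at z = 0. Lengths are in m, angles in rad, forces in N, time in s.
With the tool pointing down it reaches from about 0.3 to 0.775 m from the base axis. Payload 14.6 kg.
Tool frame: the origin (TCP) lies between the finger pads, 19 mm behind the fingertips; this is the grasp point; z points along the fingers, y is the line along which they close (so a half turn about z gives the same grasp; the last joint's range is limited). The gripper opens to 94 mm and grips with 3 to 60 N. Pads are 16 mm wide; open, the fingers measure 119 mm over their backs; the gripper's body (75 mm by 177 mm) begins 78 mm behind the grasp point.
Start: joints at [-1.38, 0.3, 1.521, -0, 1.321, -0.067], TCP at [0.14, -0.532, 0.224] pointing down, gripper open.
Joint ranges: [-3.03, 3.03], [-0.79, 2.21], [0.23, 2.52], [-1.04, 4.18], [0, 3.07], [-2.55, 2.55]. Speed limits (rad/s): [2.22, 2.22, 2.57, 3.14, 3.14, 3.14].

INTERFACE

Orientations are given as [roll, pitch, yaw] about the fixed x, y, z axes, in that order (R = Rz(yaw) Ry(pitch) Rx(roll)).
In Python, from station import ctrl, cams gives the robot as it stands. The module is installed in compiled form; this text tells all that it offers.
- The arm moves only by the tool arm_command, never from a script. Its argument "plan" is a list that holds one entry, the list of rows, each a list of 7 numbers: the shift along the tool's x, y, z in normalised numbers (1 is 500 mm), then the turn, a rotation vector about the tool's x, y, z in a scale on which 1.0 is pi rad, then the closure, from -1 (fully open) to 1 (shut). A call has 1 to 12 rows; each row is the pose to reach, as a shift and turn from the pose commanded when the call began, along the tool's axes at that moment; what a row does not reach only later rows make up. A row lasts 1/10 s, in which the tool goes at most 50 mm and 8.59 degrees, less where a joint would pass 70% of its speed; a pose out of reach is approached as far as the arm can. A shift or turn number past 1, either way, is cut back to 1. A call with a gripper value outside its range is refused whole. The fingers move at their own pace and stop on an object; "squeeze" is the grip in N (left out, the last holds). Time passes only in rows, so rows that repeat a pose let the fingers close. It gives the time, the measured TCP pose, the force, the opening and the grip force at its end, in the units of the state.
- ctrl.get_obs(): the state, without advancing time (a new reading comes with each control period).
- cams.camera(name): name is "scene" or "top"; returns (picture, depth): 400x640x3 uint8, blue, green, red; 400x640 float32, m along the optical axis (not along the pixel's ray), 0 where there is no reading.
- cams.camera_info(name): a dict with "fx", "fy", "cx", "cy" (pixels), "world_to_cam" (4x4, takes a point from world to camera coordinates). Camera axes: x right, y down, z forward; pixel columns grow to the right and rows downward; lengths in m; the calibration is good to about 2 mm. A picture is of the moment at which its call begins. camera_info takes no time and is no camera call.
- ctrl.hand_in(): hands the job in; it is judged then, once.
The state is a dict: "time_s": time; "qpos": joint angles; "joint_vel": joint speeds; "tau": joint torques, N m; "ee_pos": TCP position; "eef_rot": TCP orientation; "force": force on the tool from outside, world axes, zero at the start; "moment": the same for the moment, N m; "grip_width": finger opening in m; "grip_force": force on a finger pad.
Only numpy, scipy, OpenCV 4.12 (cv2) and the standard library are available. Lean on these libraries where they do the work, as an engineer would, in place of code of your own. Each camera call takes 0.05 s, during which the arm holds its last target. There are 200 camera calls.

TASK

Test the bent safety contact strip: press its black sprung bar lightly with the fingertips at the end beside the grey junction box and stroke along the bar, round the bend, to the plain end, keeping it pressed part-way all the way without lifting off and never pushing it down to its stop. Then lift off clear so that the bar springs back up. Do not shift or pick up the strip, and leave the things around it where they are.

Things in the scene. Friction and masses are not known exactly. Their poses are not given: they have to be found in the camera images.
- strip: safety strip lying loose on the bench, 2.5 kg: aluminium channel 46 mm wide, 26 mm high, bent by 60 degrees in the middle (radius 100 mm, straight legs 90 mm), along it a sprung black round bar, diameter 22 mm, length 285 mm, top 41 mm above the bench. Origin: on the bench under the bar's middle (mark4); z up, +x to the outside of the bend (roughly away from the robot), +y to the junction box end
- trip_bar (a joint): how far the bar is pressed down, m: 0 is up, 0.008 is the hard stop. The whole bar sinks evenly wherever it is pressed; its springs take about 2.5 N to start it, about 1 N more per mm, and lift it again when it is released
- mark0 (a point): point on the bar's centre line, at the height of the top of the unpressed bar (41 mm above the bench); fixed to the channel, does not sink with the bar. Number 0 of a row of nine (mark0 to mark8) spaced about 33 mm along the bar; the end of the bar beside the grey junction box (44 x 44 x 33 mm), 12 mm inside the bar's end
- mark1 (a point): point on the bar's centre line, at the height of the top of the unpressed bar (41 mm above the bench); fixed to the channel, does not sink with the bar. Number 1 of a row of nine (mark0 to mark8) spaced about 33 mm along the bar
- mark2 (a point): point on the bar's centre line, at the height of the top of the unpressed bar (41 mm above the bench); fixed to the channel, does not sink with the bar. Number 2 of a row of nine (mark0 to mark8) spaced about 33 mm along the bar
- mark3 (a point): point on the bar's centre line, at the height of the top of the unpressed bar (41 mm above the bench); fixed to the channel, does not sink with the bar. Number 3 of a row of nine (mark0 to mark8) spaced about 33 mm along the bar
- mark4 (a point): point on the bar's centre line, at the height of the top of the unpressed bar (41 mm above the bench); fixed to the channel, does not sink with the bar. Number 4 of a row of nine (mark0 to mark8) spaced about 33 mm along the bar
- mark5 (a point): point on the bar's centre line, at the height of the top of the unpressed bar (41 mm above the bench); fixed to the channel, does not sink with the bar. Number 5 of a row of nine (mark0 to mark8) spaced about 33 mm along the bar
- mark6 (a point): point on the bar's centre line, at the height of the top of the unpressed bar (41 mm above the bench); fixed to the channel, does not sink with the bar. Number 6 of a row of nine (mark0 to mark8) spaced about 33 mm along the bar
- mark7 (a point): point on the bar's centre line, at the height of the top of the unpressed bar (41 mm above the bench); fixed to the channel, does not sink with the bar. Number 7 of a row of nine (mark0 to mark8) spaced about 33 mm along the bar
- mark8 (a point): point on the bar's centre line, at the height of the top of the unpressed bar (41 mm above the bench); fixed to the channel, does not sink with the bar. Number 8 of a row of nine (mark0 to mark8) spaced about 33 mm along the bar; the plain end, 12 mm inside the bar's end
- gland: grey ribbed cable gland, 24 mm wide, 34 mm tall, standing in the inside of the strip's bend; origin under its centre
- terminal: white terminal block, 22 x 60 x 18 mm, lying in the inside of the strip's bend; origin under its centre
- tape: black roll of tape lying flat, 64 mm across, 19 mm high; origin under its centre
- glue: white glue bottle with a pointed cap, 45 mm across, 140 mm tall, standing; origin under its centre
- screwdriver: small screwdriver, 134 mm long, lying; origin under its centre

How it is judged:
By the outcome, as a careful person would: the job done as asked, in the order asked, and still so for the second after the job is handed in, with the robot touching nothing.
It also fails if it takes over 51 s, if anything falls off the work surface, if the arm or the gripper's body presses on something with over 40 N, if the wrist force passes 120 N, or if a joint passes its speed limit or range.

## Working session

There is one attempt and no reset: what is moved stays moved. The work goes in short steps, Python scripts to look and compute and a tool call to move; the robot and the scene stay as the last step left them, time stands still between calls to the robot, and variables do not carry over. Pictures are saved under pics/ and viewed, at most 10 in all, crops included, and the job is handed in when it is done.

Besides the shell and the picture viewer there is one more tool, called after "Request:" in YAML: its name, and indented under it one key for each argument. arm_command: Moves the arm, as the interface text tells. Its arguments: {"type":"object","properties":{"plan":{"type":"array"},"squeeze":{"type":"number"}},"required":["plan"]}

```bash
mkdir -p pics
python3 - <<'E'
from station import ctrl,cams
import cv2,numpy as np
for n in ("top","scene"):
    p,d=cams.camera(n); cv2.imwrite(f"pics/{n}0.png",p); np.savez(f"{n}0.npz",p=p,d=d)
    print(n,cams.camera_info(n))
print(ctrl.get_obs())
E
```

```text
top {'fx': 518.9372807674513, 'fy': 518.9372807674513, 'cx': 320.37296832300945, 'cy': 199.68803406128546, 'world_to_cam': array([[ 0.00267923, -0.99997487,  0.00656348, -0.05262134],
       [-0.98361999, -0.00381827, -0.18021414,  0.58750168],
       [ 0.18023467, -0.00597314, -0.9836055 ,  1.38927224],
       [ 0.        ,  0.        ,  0.        ,  1.        ]])}
scene {'fx': 463.71336953362544, 'fy': 463.71336953362544, 'cx': 319.5644035930642, 'cy': 197.23545163597456, 'world_to_cam': array([[ 0.85274047, -0.52221027,  0.01140733, -0.5136627 ],
       [-0.3867361 , -0.64589699, -0.65821901,  0.24978388],
       [ 0.35109669,  0.55687836, -0.75274007,  0.99551907],
       [ 0.        ,  0.        ,  0.        ,  1.        ]])}
{'time_s': 0.1, 'qpos': array([-1.37959942e+00,  3.00379792e-01,  1.52150334e+00, -7.09861480e-07,
        1.32069277e+00, -6.66032617e-02]), 'joint_vel': array([ 3.11617092e-04, -1.29863587e-03, -1.09157847e-03, -3.91042569e-04,
        2.66384642e-06,  1.24322893e-03]), 'tau': array([ 1.35977672e-03, -5.32645190e+01, -3.53281081e+01,  7.09476345e-02,
        2.35492451e-02, -6.29982151e-05]), 'ee_pos': array([ 0.14018025, -0.53162023,  0.22376929]), 'eef_rot': array([-3.14061154e+00, -6.47530952e-05,  2.57800310e-01]), 'force': array([-0.67126844,  0.244262  , -0.8563697 ]), 'moment': array([ 0.01698062, -0.0122067 ,  0.02125417]), 'grip_force': 0.0, 'grip_width': 0.09404350993210468}
```

View pics/top0.png

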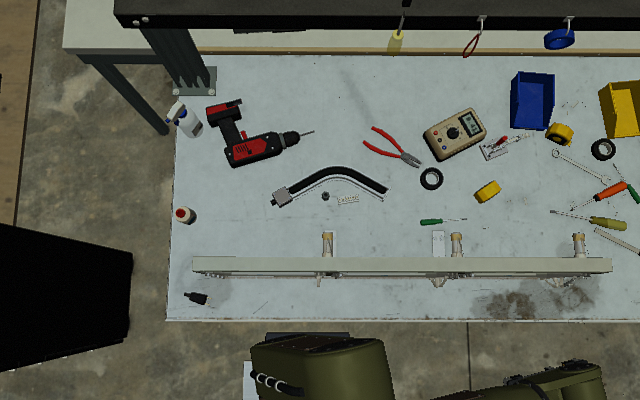

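View pics/scene0.png

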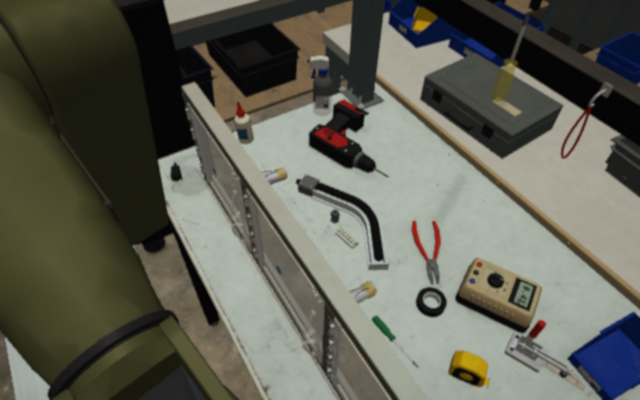

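The top view shows the strip with its box at (281,196). The bar runs over (335,172) to its plain end at (386,190), with the gland at (325,196) and the terminal at (347,200). A fence-like rail stands at row ~265, between the robot and the strip. Next I fit the strip pose and measure the obstacle heights.

```bash
cat > h.py <<'E'
import numpy as np
from station import ctrl,cams
from scipy.optimize import least_squares
def cloud(n,d):
    c=cams.camera_info(n); v,u=np.mgrid[:400,:640]
    P=np.stack([(u-c['cx'])/c['fx']*d,(v-c['cy'])/c['fy']*d,d],-1)
    M=c['world_to_cam']; return (P-M[:3,3])@M[:3,:3]
# centreline in strip frame, s from box end to plain end (arc radius 100, 60deg, legs 90)
R=.1;A=np.pi/6
def path(s):  # s in m, 0 at middle, positive to plain end(-y)
    s=np.asarray(s,float); h=R*A; a=np.clip(s/R,-A,A); e=s-a*R
    x=R*np.cos(a)-R-np.abs(e)*np.sin(A); y=-(R*np.sin(a)+e*np.cos(A))
    return np.stack([x,y],-1)
def toworld(p,x):
    c,s=np.cos(p[2]),np.sin(p[2]); return x@np.array([[c,s],[-s,c]])+p[:2]
E
python3 - <<'E'
from h import *
import cv2
from scipy.spatial import cKDTree
pts={}
for n in("top","scene"):
    f=np.load(n+"0.npz");d=f['d'];W=cloud(n,d);g=f['p'].max(-1)
    roi=np.zeros(g.shape,bool)
    if n=="top": roi[155:215,265:400]=1
    else: roi[170:275,290:395]=1
    bench=roi&(d>0)&(g>150);print(n,"bench z",np.median(W[bench][:,2]))
    m=roi&(d>0)&(g<45)&(W[...,2]>.026)&(W[...,2]<.05)
    pts[n]=W[m];print(m.sum(),W[m].min(0),W[m].max(0),np.percentile(W[m][:,2],[5,50,95]))
    if n=="top":
        rail=(d>0)&(W[...,2]>.03)
        rr=np.zeros_like(rail);rr[225:290,190:615]=1
        q=W[rail&rr];print("rail",q.min(0),q.max(0),np.percentile(q,[2,50,98],axis=0))
        for z in np.arange(.03,.35,.04):
            k=q[(q[:,2]>z)&(q[:,2]<z+.04)]
            if len(k):print(round(z,2),len(k),k[:,0].min(),k[:,0].max(),k[:,1].min(),k[:,1].max())
    h=(W[...,2]*1000)[170:215:4,268:300:3] if n=="top" else None
    if n=="top":print(np.round(h).astype(int))
S=np.linspace(-.1424,.1424,300)
def fit(q,p0):
    p=p0
    def r(p):
        L=toworld(p,path(S));d1=cKDTree(L).query(q)[0]
        d2=cKDTree(q).query(L)[0]
        return np.r_[np.maximum(d1-0.0,0)/np.sqrt(len(q)),np.maximum(d2-.002,0)/np.sqrt(len(L))]
    s=least_squares(r,p0,x_scale=[.01,.01,.1],loss='soft_l1',f_scale=.003,diff_step=1e-4)
    return s.x,np.sqrt(2*s.cost)
for n in pts:
    q=pts[n][:,:2];c=np.median(q,0)
    best=min((fit(q,[c[0]+.02,c[1],a]) for a in np.linspace(-.8,.8,9)),key=lambda t:t[1]);print(n,best,len(q))
q=np.vstack([pts['top'],pts['scene']])[:,:2]
p,e=min((fit(q,[np.median(q[:,0])+.02,np.median(q[:,1]),a]) for a in np.linspace(-.8,.8,9)),key=lambda t:t[1])
print(p,e);np.save("p.npy",p)
# overlay
for n in("top","scene"):
    im=np.load(n+"0.npz")['p'].copy();c=cams.camera_info(n);M=c['world_to_cam']
    im=cv2.resize(im,None,fx=4,fy=4,interpolation=cv2.INTER_CUBIC)
    for s in np.linspace(-.1304,.1304,9):
        w=np.r_[toworld(p,path(s)),.041];k=M[:3,:3]@w+M[:3,3]
        u=c['fx']*k[0]/k[2]+c['cx'];v=c['fy']*k[1]/k[2]+c['cy']
        cv2.circle(im,(int(4*u+2),int(4*v+2)),3,(0,0,255),-1)
    y,x=(150,255) if n=="top" else (165,285)
    cv2.imwrite(f"pics/{n}_fit.png",im[4*y:4*y+(300 if n=="top" else 460),4*x:4*x+600])
a=cv2.imread("pics/top_fit.png");b=cv2.imread("pics/scene_fit.png")
cv2.imwrite("pics/fit.png",cv2.resize(np.vstack([a,b]),None,fx=.78,fy=.78))
E
```

```text
top bench z 0.0008317233914592415
803 [ 0.57683496 -0.23696421  0.02612317] [0.72263488 0.10828475 0.04979957] [0.03084354 0.03943504 0.04535449]
rail [ 0.34820705 -0.87348342  0.03017629] [0.52272454 0.23901256 0.30890439] [[ 0.36424579 -0.68037054  0.0703354 ]
 [ 0.39239418 -0.27059352  0.29901836]
 [ 0.46182697  0.21505852  0.30485847]]
0.03 187 0.36468949009365337 0.5227245446923067 -0.8734834151145922 0.2102934605674613
0.07 210 0.34827460423985834 0.3840635846018951 -0.6620365993672594 0.2125630453560861
0.11 337 0.3482070517034926 0.38028198712132266 -0.6712282441314672 0.21310112688161786
0.15 296 0.34839177372951086 0.3802375526951523 -0.6615162673348683 0.2091504293824323
0.19 373 0.35587192310693744 0.38011870489082167 -0.6714855269774378 0.23798448907738548
0.23 1226 0.3708093305827344 0.4770323843777564 -0.6954777800473302 0.2383558651448903
0.27 6745 0.3707025824515112 0.4134472152701453 -0.7060206256639219 0.23901255797887583
[[ 3  2  3  5  0  7 -1  3  2  6  1]
 [ 2  6  2  0  5  5  3  1  0 -2 -2]
 [-2 -1  1  2 -4 -5 -1 -3  1  2 -4]
 [-3  0  0  3 -2 -3  2  3 -1 26 23]
 [ 0 -7  3  2 -2  2 -2 26 28 48 43]
 [-2 -1 -1 35 36 35 36 39 45 32 39]
 [ 4 -2 34 34 34 37 32 29  5 33 24]
 [ 1  0 25 35 40 33 29 35 14  3 -2]
 [ 1 32 20 29 42 35 28  7  0  5  2]
 [ 5  2  0  2 24  0  4  3  5 -8  1]
 [-3  2 -1  3 -2  1  4 -2 -6 -5 -6]
 [ 2 -2  1  0  2  3  2  3  6  0  5]]
scene bench z -0.00027668990047519386
726 [ 0.59785063 -0.23741618  0.02628391] [0.77445543 0.04337446 0.04525   ] [0.03180772 0.03849896 0.04180135]
top (array([ 0.67600635, -0.09250563,  0.02270297]), np.float64(0.015661099142728094)) 803
scene (array([ 0.67534416, -0.09912338,  0.02001047]), np.float64(0.013309863550164423)) 726
[ 0.67583447 -0.0951025   0.02196855] 0.015361925024402904
```

View pics/fit.png

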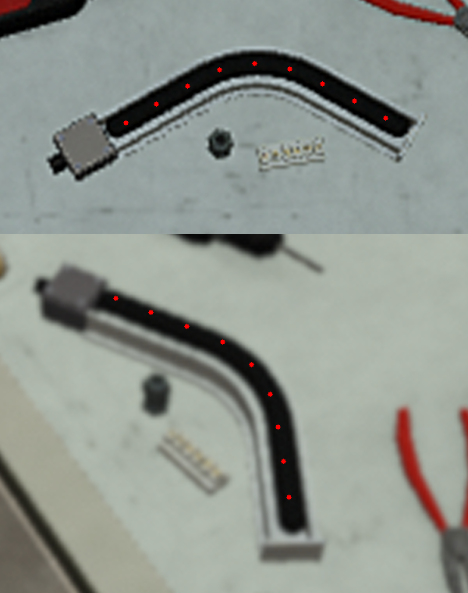

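The overlay shows the fitted marks a few mm off the bar: toward the inside of the bend in the top view, and short of the plain end in the scene view. I will refine with a tube fit that excludes the outliers, and map the rail fixtures near the strip.

```bash
cat > fit2.py <<'E'
from h import *
import cv2
from scipy.spatial import cKDTree
p=np.array([.681,-.099,.02]);Q={}
S=np.linspace(-.1424,.1424,600)
def ax(p,S):return np.c_[toworld(p,path(S)),np.full(len(S),.03)]
for n in("top","scene"):
    f=np.load(n+"0.npz");d=f['d'];W=cloud(n,d);g=f['p'].max(-1)
    m=(d>0)&(g<60)&(W[...,2]>.027)&(W[...,2]<.047)
    q=W[m];q=q[cKDTree(ax(p,S)[:,:2]).query(q[:,:2])[0]<.016];Q[n]=q
Sx=np.linspace(-.2,.2,900)
def fit(q,p0):
    r=lambda p:cKDTree(ax([p[0],p[1],p[2]],Sx)+[0,0,p[3]]).query(q)[0]-.011
    return least_squares(r,[*p0,0],x_scale=[.01,.01,.1,.01],loss='soft_l1',f_scale=.003,diff_step=1e-3)
def rep(n,q):
    s=fit(q,p);dd,i=cKDTree(ax(s.x[:3],Sx)).query(q);e=Sx[i]
    h=np.quantile(e,[0,.01,.99,1]);print(n,len(q),s.x.round(4),'rms',np.sqrt(np.mean(s.fun**2)),'s ends',h.round(4));return s.x
xs=[rep(n,Q[n]) for n in Q]
x=rep('both',np.vstack(list(Q.values())))
np.save("p.npy",x[:3])
print(toworld(x[:3],path(np.linspace(-.1304,.1304,9))).round(4))
f=[]
for n,(y,X,hh) in {"top":(150,255,300),"scene":(165,285,460)}.items():
    im=np.load(n+"0.npz")['p'];c=cams.camera_info(n);M=c['world_to_cam']
    im=cv2.resize(im,None,fx=4,fy=4,interpolation=cv2.INTER_CUBIC)
    for s in np.linspace(-.1304,.1304,9):
        w=np.r_[toworld(x[:3],path(s)),.041];k=M[:3,:3]@w+M[:3,3]
        cv2.circle(im,(int(4*(c['fx']*k[0]/k[2]+c['cx'])+2),int(4*(c['fy']*k[1]/k[2]+c['cy'])+2)),3,(0,0,255),-1)
    f.append(im[4*y:4*y+hh,4*X:4*X+600])
cv2.imwrite("pics/fit2.png",cv2.resize(np.vstack(f),None,fx=.78,fy=.78))
E
python3 fit2.py
python3 - <<'E'
from h import *
f=np.load("top0.npz");W=cloud("top",f['d']).reshape(-1,3)
f=np.load("scene0.npz");W=np.vstack([W,cloud("scene",f['d']).reshape(-1,3)])
q=W[(W[:,0]>.43)&(W[:,0]<.57)&(W[:,1]>-.4)&(W[:,1]<.25)&(W[:,2]>.02)&(W[:,2]<.5)]
for z in np.arange(.02,.3,.04):
  for y in np.arange(-.4,.25,.05):
    k=q[(abs(q[:,2]-z-.02)<.02)&(abs(q[:,1]-y-.025)<.025)]
    if len(k)>5:print(f"z{z:.2f} y{y:.2f} n{len(k)} xmax {np.quantile(k[:,0],.97):.3f}")
E
```

```text
top 766 [ 0.6791 -0.1001 -0.005   0.0008] rms 0.0024943047181332926 s ends [-0.1573 -0.1499  0.1463  0.1502]
scene 761 [ 0.6789 -0.0995 -0.0036 -0.0007] rms 0.0018769308822850234 s ends [-0.156  -0.1493  0.1502  0.1524]
both 1527 [ 0.6791 -0.0996 -0.0042  0.    ] rms 0.00228723673113677 s ends [-0.1568 -0.1493  0.1484  0.1524]
[[ 0.6272  0.0182]
 [ 0.6434 -0.0101]
 [ 0.6596 -0.0384]
 [ 0.674  -0.0675]
 [ 0.6791 -0.0996]
 [ 0.6737 -0.1316]
 [ 0.6591 -0.1606]
 [ 0.6427 -0.1888]
 [ 0.6262 -0.2169]]
z0.22 y-0.40 n551 xmax 0.474
z0.22 y-0.10 n428 xmax 0.474
z0.26 y-0.40 n6 xmax 0.442
z0.26 y-0.10 n25 xmax 0.455
```

View pics/fit2.png

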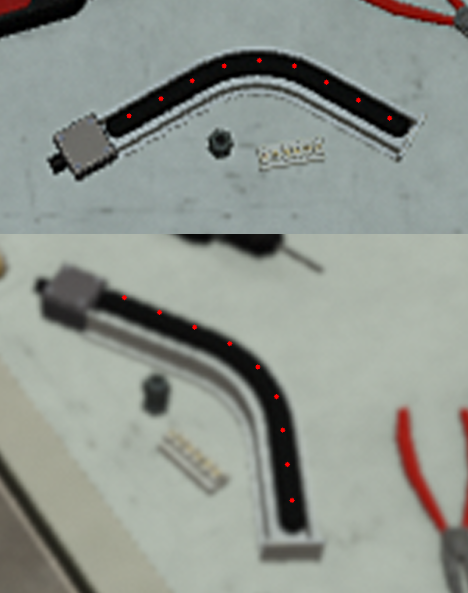

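The marks now follow the bar, within ~2 mm. One more check, of lateral offset along the bar from the dark-band profile, comes with the first move up over the rail.

Careful with the scale: shifts go in shares of 500 mm and turns go in shares of pi rad. That gives: -180 mm / 500 = -0.36, -170 mm / 500 = -0.34, 0.258 rad / 3.1416 = 0.0821.

Request:
arm_command:
  plan:
    - [[0,0,-0.09,0,0,0.0318,1],[0,0,-0.18,0,0,0.0637,1],[0,0,-0.27,0,0,0.0821,1],[0,0,-0.34,0,0,0.0821,1],[0,0,-0.36,0,0,0.0821,1]]

```text
time_s: 0.6
ee_pos: [0.1403, -0.532, 0.4079]
eef_rot: [3.137, -0.001, -0.0]
force: [-0.5, 0.2, -0.2]
grip_width: 0.0577
grip_force: 0.0
```

Run:
```python
from h import *
import cv2
from scipy.ndimage import map_coordinates as mc
p=np.load("p.npy");o=np.linspace(-.03,.03,121)
for n in("top","scene"):
    c=cams.camera_info(n);M=c['world_to_cam'];g=np.load(n+"0.npz")['p'].max(-1).astype(float);out=[]
    for s in np.linspace(-.13,.13,9):
        a=toworld(p,path(s));t=toworld(p,path(s+.001))-toworld(p,path(s-.001));t/=np.linalg.norm(t);nn=np.array([-t[1],t[0]]) # outward (+x-ish)
        w=np.c_[a+o[:,None]*nn,np.full(121,.033)];k=w@M[:3,:3].T+M[:3,3]
        I=mc(g,[c['fy']*k[:,1]/k[:,2]+c['cy'],c['fx']*k[:,0]/k[:,2]+c['cx']],order=1)
        i=60
        lo=i
        while lo>0 and I[lo]<55:lo-=1
        hi=i
        while hi<120 and I[hi]<55:hi+=1
        out.append((round(s,3),*(1000*np.array([o[lo],o[hi],(o[lo]+o[hi])/2])).round(1)))
    print(n,*out,sep='\n')
o=ctrl.get_obs();print(o['time_s'],o['qpos'],o['ee_pos'],o['eef_rot'],o['force'])
```

```text
top
(np.float64(-0.13), np.float64(-12.0), np.float64(9.5), np.float64(-1.2))
(np.float64(-0.098), np.float64(-11.0), np.float64(10.5), np.float64(-0.2))
(np.float64(-0.065), np.float64(-11.0), np.float64(10.5), np.float64(-0.2))
(np.float64(-0.032), np.float64(-12.0), np.float64(10.0), np.float64(-1.0))
(np.float64(0.0), np.float64(-11.5), np.float64(10.0), np.float64(-0.7))
(np.float64(0.032), np.float64(-12.5), np.float64(9.5), np.float64(-1.5))
(np.float64(0.065), np.float64(-12.0), np.float64(10.0), np.float64(-1.0))
(np.float64(0.098), np.float64(-11.5), np.float64(10.0), np.float64(-0.7))
(np.float64(0.13), np.float64(-12.0), np.float64(10.5), np.float64(-0.7))
scene
(np.float64(-0.13), np.float64(-13.0), np.float64(7.5), np.float64(-2.7))
(np.float64(-0.098), np.float64(-13.5), np.float64(8.5), np.float64(-2.5))
(np.float64(-0.065), np.float64(-12.5), np.float64(8.5), np.float64(-2.0))
(np.float64(-0.032), np.float64(-12.5), np.float64(8.5), np.float64(-2.0))
(np.float64(0.0), np.float64(-12.0), np.float64(8.0), np.float64(-2.0))
(np.float64(0.032), np.float64(-10.5), np.float64(8.0), np.float64(-1.2))
(np.float64(0.065), np.float64(-9.5), np.float64(9.0), np.float64(-0.2))
(np.float64(0.098), np.float64(-9.0), np.float64(9.5), np.float64(0.3))
(np.float64(0.13), np.float64(-9.0), np.float64(10.0), np.float64(0.5))
0.6 [-1.37956722e+00  2.35836152e-01  1.18569687e+00 -1.33356224e-06
  1.71494381e+00  1.91408165e-01] [ 0.14028082 -0.5320476   0.4079285 ] [ 3.13657000e+00 -9.71943651e-04 -1.76809916e-04] [-0.52607662  0.19953018 -0.17294629]
```

Scaled: -430 mm / 500 = -0.86, -404 mm / 500 = -0.808.

Request:
arm_command:
  plan:
    - [[0.07,-0.07,0,0,0,0,1],[0.136,-0.144,0,0,0,0,1],[0.2,-0.22,0,0,0,0,1],[0.264,-0.296,0,0,0,0,1],[0.328,-0.372,0,0,0,0,1],[0.392,-0.448,0,0,0,0,1],[0.456,-0.52,0,0,0,0,1],[0.52,-0.592,0,0,0,0,1],[0.584,-0.664,0,0,0,0,1],[0.648,-0.736,0,0,0,0,1],[0.712,-0.808,0,0,0,0,1],[0.76,-0.86,0,0,0,0,1]]

```text
time_s: 1.8
ee_pos: [0.5215, -0.0995, 0.4028]
eef_rot: [-3.141, 0.002, 0.001]
force: [0.4, -0.8, -0.7]
grip_width: 0.0007
grip_force: 0.0
```

Request:
arm_command:
  plan:
    - [[0.06,-0.068,0,0,0,0,1],[0.12,-0.136,0,0,0,0,1],[0.17,-0.192,0,0,0,0,1],[0.2,-0.228,0,0,0,0,1],[0.212,-0.24,0,0,0,0,1],[0.212,-0.24,0,0,0,0,1],[0.212,-0.24,0,0,0,0,1]]

```text
time_s: 2.5
ee_pos: [0.6259, 0.0172, 0.404]
eef_rot: [3.141, 0.0, -0.001]
force: [0.5, -0.0, -0.3]
grip_width: 0.0005
grip_force: 0.0
```

Run:
```python
from h import *
import cv2
p,d=cams.camera("scene");cv2.imwrite("pics/s1.png",p)
o=ctrl.get_obs();print(o['time_s'],o['qpos'],o['ee_pos'],o['eef_rot'],o['force'],o['grip_width'])
```

```text
2.55 [-3.12620282e-02  4.34039856e-01  9.33704946e-01 -1.33500692e-04
  1.77370804e+00  1.54076260e+00] [0.62581997 0.01701417 0.40441344] [ 3.14145776e+00 -1.35822015e-04 -1.25520288e-03] [ 0.35026296 -0.22650616  0.30759677] 0.0005653936939141068
```

View pics/s1.png

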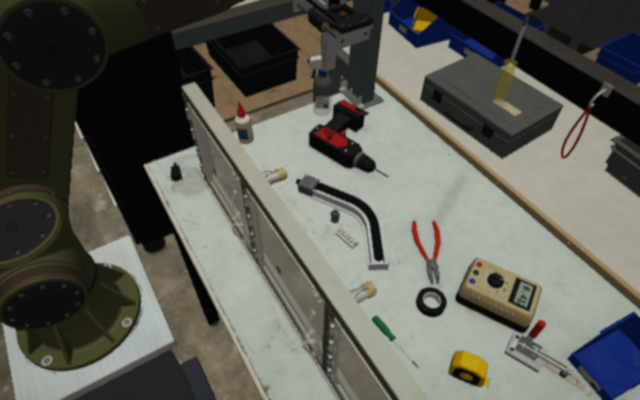

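The arm is high over the bench near the box end, with the fingertips at (318,60), nothing disturbed and the forearm well above the rail. Descending.

Scaled: 325 mm / 500 = 0.65, 320 mm / 500 = 0.64.

Request:
arm_command:
  plan:
    - [[0,0,0.08,0,0,0,1],[0,0,0.17,0,0,0,1],[0,-0.002,0.26,0,0,0,1],[-0.002,-0.004,0.35,0,0,0,1],[-0.004,-0.008,0.43,0,0,0,1],[-0.004,-0.008,0.5,0,0,0,1],[-0.004,-0.008,0.56,0,0,0,1],[-0.004,-0.008,0.6,0,0,0,1],[-0.004,-0.008,0.624,0,0,0,1],[-0.004,-0.008,0.64,0,0,0,1],[-0.004,-0.008,0.65,0,0,0,1],[-0.004,-0.008,0.65,0,0,0,1]]

```text
time_s: 3.75
ee_pos: [0.6244, 0.0219, 0.0795]
eef_rot: [-3.142, -0.0, -0.0]
force: [0.1, -1.1, -0.2]
grip_width: 0.0006
grip_force: 0.0
```

Run:
```python
from h import *
import cv2
p,d=cams.camera("scene");q,d=cams.camera("top")
a=cv2.resize(p[120:290,250:410],None,fx=2.5,fy=2.5);b=cv2.resize(q[120:290,250:410],None,fx=2.5,fy=2.5)
cv2.imwrite("pics/s2.png",np.hstack([a,b]))
o=ctrl.get_obs();print(o['time_s'],o['qpos'],o['ee_pos'],o['eef_rot'],o['force'],o['grip_width'])
```

```text
3.85 [-2.33556699e-02  6.07723791e-01  1.42879599e+00 -1.01646540e-05
  1.10380609e+00  1.54768161e+00] [0.62469478 0.02201488 0.08010959] [ 3.14155430e+00 -1.26623481e-03 -2.36362636e-04] [-0.24386263 -0.75254544  0.00289755] 0.0003941585827025283
```

View pics/s2.png

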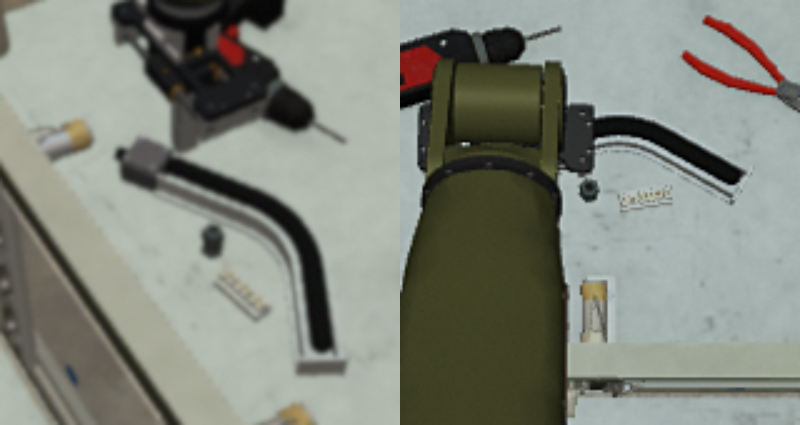

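Left view: the fingertips hang just above the bar at the box end, about (180,150). Right view: the wrist is over the box end and clear of the rail fixtures. Pressing gently next.

Scaled: 21 mm / 500 = 0.042, 20 mm / 500 = 0.04.

Request:
arm_command:
  plan:
    - [[0,0,0.016,0,0,0,1],[0,0,0.028,0,0,0,1],[0,0,0.034,0,0,0,1],[0,0,0.038,0,0,0,1],[0,0,0.04,0,0,0,1],[0,0,0.042,0,0,0,1],[0,0,0.042,0,0,0,1],[0,0,0.042,0,0,0,1]]

```text
time_s: 4.65
ee_pos: [0.6244, 0.0221, 0.0585]
eef_rot: [-3.142, -0.0, -0.0]
force: [-2.7, -0.2, 4.0]
grip_width: 0.0004
grip_force: 2.0
```

```bash
cat > rd.py <<'E'
from h import *
import sys
F=[];X=[]
for i in range(int(sys.argv[1])):
    cams.camera("scene");o=ctrl.get_obs();F.append(o['force']);X.append(o['ee_pos'])
print(o['time_s'],np.mean(F,0).round(2),np.std(F,0).round(2),np.mean(X,0).round(5))
E
python3 rd.py 6
```

```text
4.95 [-2.91  0.31  4.36] [0.27 0.41 0.47] [0.62436 0.0221  0.0584 ]
```

Contact at ~1.9 mm of depth (4.4 N). I press 2 mm more and start the stroke.

Scaled: 32.4 mm / 500 = 0.0648, 3.6 mm / 500 = 0.0072.

Request:
arm_command:
  plan:
    - [[0,0,0.002,0,0,0,1],[0,0,0.004,0,0,0,1],[0,0,0.004,0,0,0,1],[0.004,0.0072,0.004,0,0,0,1],[0.008,0.0144,0.004,0,0,0,1],[0.012,0.0216,0.004,0,0,0,1],[0.016,0.0288,0.004,0,0,0,1],[0.02,0.036,0.004,0,0,0,1],[0.024,0.0432,0.004,0,0,0,1],[0.028,0.0504,0.004,0,0,0,1],[0.032,0.0576,0.004,0,0,0,1],[0.036,0.0648,0.004,0,0,0,1]]

```text
time_s: 6.15
ee_pos: [0.6427, -0.01, 0.0565]
eef_rot: [-3.141, -0.001, -0.0]
force: [-1.5, 3.1, 5.7]
grip_width: 0.0006
grip_force: 3.0
```

```bash
python3 rd.py 4
```

```text
6.35 [-0.85  0.54  5.97] [0.49 1.15 0.31] [ 0.64295 -0.01043  0.05659]
```

Request:
arm_command:
  plan:
    - [[0.004,0.0068,0,0,0,0,1],[0.008,0.0136,0,0,0,0,1],[0.012,0.0204,0,0,0,0,1],[0.016,0.0272,0,0,0,0,1],[0.02,0.034,0,0,0,0,1],[0.024,0.0414,0,0,0,0,1],[0.0284,0.0488,0,0,0,0,1],[0.033,0.0564,0,0,0,0,1],[0.0372,0.0636,0,0,0,0,1],[0.0414,0.0708,0,0,0,0,1],[0.0456,0.078,0,0,0,0,1],[0.0494,0.0852,0,0,0,0,1]]

```text
time_s: 7.55
ee_pos: [0.6674, -0.0526, 0.0565]
eef_rot: [-3.141, -0.001, -0.0]
force: [-1.3, 3.3, 6.4]
grip_width: 0.0007
grip_force: 3.0
```

```bash
python3 rd.py 4
python3 - <<'E'
from h import *
p=np.load("p.npy");p[0]-=.001
for s in np.arange(-.06,.1351,.0125):print(round(s,4),(1000*toworld(p,path(s))).round(1))
E
```

```text
7.75 [-0.34  1.18  5.39] [0.58 0.83 0.24] [ 0.66763 -0.05306  0.0566 ]
-0.06 [661.2 -42.9]
-0.0475 [667.3 -53.8]
-0.035 [672.2 -65.3]
-0.0225 [675.7 -77.3]
-0.01 [677.7 -89.6]
0.0025 [ 678.1 -102.1]
0.015 [ 677.  -114.5]
0.0275 [ 674.3 -126.7]
0.04 [ 670.1 -138.5]
0.0525 [ 664.5 -149.6]
0.065 [ 658.2 -160.4]
0.0775 [ 651.9 -171.2]
0.09 [ 645.6 -182. ]
0.1025 [ 639.3 -192.8]
0.115 [ 633.  -203.6]
0.1275 [ 626.7 -214.4]
```

Scaled: 49.5 mm / 500 = 0.099, 45.3 mm / 500 = 0.0906.

Request:
arm_command:
  plan:
    - [[0.0038,0.0084,0,0,0,0,1],[0.0074,0.0168,0,0,0,0,1],[0.0106,0.0254,0,0,0,0,1],[0.0134,0.0334,0,0,0,0,1],[0.0156,0.0414,0,0,0,0,1],[0.0176,0.0494,0,0,0,0,1],[0.0194,0.0576,0,0,0,0,1],[0.0206,0.0658,0,0,0,0,1],[0.0216,0.074,0,0,0,0,1],[0.0222,0.0824,0,0,0,0,1],[0.0224,0.0906,0,0,0,0,1],[0.0224,0.099,0,0,0,0,1]]

```text
time_s: 8.95
ee_pos: [0.6788, -0.1021, 0.0567]
eef_rot: [-3.141, -0.002, 0.0]
force: [0.0, 5.1, 6.1]
grip_width: 0.0007
grip_force: 2.9
```

```bash
python3 rd.py 4
```

```text
9.15 [-0.04  0.68  6.35] [0.7  0.91 0.48] [ 0.67884 -0.10266  0.05672]
```

Request:
arm_command:
  plan:
    - [[-0.0004,0.0082,0,0,0,0,1],[-0.0012,0.0166,0,0,0,0,1],[-0.0022,0.0248,0,0,0,0,1],[-0.0036,0.033,0,0,0,0,1],[-0.0054,0.0412,0,0,0,0,1],[-0.0076,0.0492,0,0,0,0,1],[-0.01,0.0572,0,0,0,0,1],[-0.0128,0.065,0,0,0,0,1],[-0.016,0.0728,0,0,0,0,1],[-0.0194,0.0804,0,0,0,0,1],[-0.0232,0.0878,0,0,0,0,1],[-0.0272,0.095,0,0,0,0,1]]

```text
time_s: 10.35
ee_pos: [0.6654, -0.1497, 0.0568]
eef_rot: [-3.141, -0.002, 0.0]
force: [1.9, 4.2, 5.6]
grip_width: 0.0002
grip_force: 2.8
```

```bash
python3 rd.py 4
```

```text
10.55 [0.09 0.72 5.96] [0.36 1.07 0.85] [ 0.6652  -0.15019  0.05681]
```

Request:
arm_command:
  plan:
    - [[-0.0042,0.0072,0,0,0,0,1],[-0.0084,0.0144,0,0,0,0,1],[-0.0126,0.0216,0,0,0,0,1],[-0.0168,0.0288,0,0,0,0,1],[-0.021,0.036,0,0,0,0,1],[-0.0252,0.0432,0,0,0,0,1],[-0.0294,0.0504,0,0,0,0,1],[-0.0336,0.0576,0,0,0,0,1],[-0.0378,0.0648,0,0,0,0,1],[-0.042,0.072,0,0,0,0,1],[-0.0462,0.0792,0,0,0,0,1],[-0.0504,0.0864,0,0,0,0,1]]

```text
time_s: 11.75
ee_pos: [0.6402, -0.1929, 0.0568]
eef_rot: [-3.142, -0.002, 0.0]
force: [2.2, 2.6, 6.2]
grip_width: 0.0002
grip_force: 2.8
```

```bash
python3 rd.py 4
```

```text
11.95 [0.04 0.96 5.49] [0.66 1.04 0.26] [ 0.63995 -0.19344  0.05677]
```

Request:
arm_command:
  plan:
    - [[-0.0042,0.0072,0,0,0,0,1],[-0.0084,0.0144,0,0,0,0,1],[-0.0126,0.0216,0,0,0,0,1],[-0.0168,0.0288,0,0,0,0,1],[-0.021,0.036,0,0,0,0,1],[-0.0252,0.0432,0,0,0,0,1],[-0.0294,0.0504,0,0,0,0,1],[-0.0332,0.057,0,0,0,0,1],[-0.0338,0.058,0,0,0,0,1],[-0.0338,0.058,0,0,0,0,1]]

```text
time_s: 12.95
ee_pos: [0.6232, -0.2222, 0.0568]
eef_rot: [3.141, -0.002, -0.0]
force: [1.1, 2.4, 6.1]
grip_width: 0.0001
grip_force: 2.8
```

```bash
python3 rd.py 4
python3 - <<'E'
from h import *
import cv2
p,d=cams.camera("scene")
cv2.imwrite("pics/s3.png",cv2.resize(p[120:290,250:410],None,fx=3,fy=3))
E
```

```text
13.15 [0.65 1.75 5.75] [0.42 0.24 0.46] [ 0.62322 -0.22215  0.05676]
```

View pics/s3.png

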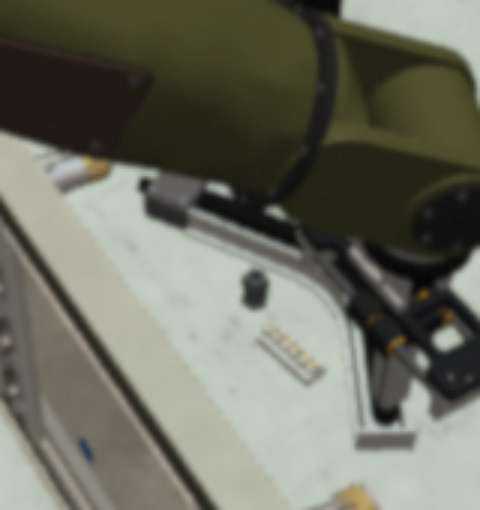

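The fingertips are at the plain end: the bar's tip shows at (387,415), just beside them. The box, gland and terminal have not moved. Lifting off.

Scaled: -300 mm / 500 = -0.6, -290 mm / 500 = -0.58.

Request:
arm_command:
  plan:
    - [[0,0,-0.004,0,0,0,1],[0,0,-0.012,0,0,0,1],[0,0,-0.03,0,0,0,1],[0,0,-0.08,0,0,0,1],[0,0,-0.16,0,0,0,1],[0,0,-0.25,0,0,0,1],[0,0,-0.34,0,0,0,1],[0,0,-0.43,0,0,0,1],[0,0,-0.52,0,0,0,1],[0,0,-0.58,0,0,0,1],[0,0,-0.6,0,0,0,1],[0,0,-0.6,0,0,0,1]]

```text
time_s: 14.4
ee_pos: [0.6225, -0.2222, 0.357]
eef_rot: [3.141, -0.001, -0.0]
force: [1.0, -0.5, -0.9]
grip_width: 0.0003
grip_force: 0.0
```

```bash
python3 rd.py 2
python3 - <<'E'
from h import *
import cv2
p,d=cams.camera("scene");np.savez("scene1.npz",p=p,d=d)
a=np.load("scene0.npz")['p'][165:275,285:395];b=p[165:275,285:395]
cv2.imwrite("pics/s4.png",cv2.resize(np.hstack([a,b]),None,fx=3.5,fy=3.5))
print(cv2.absdiff(a,b).max(-1)[30:].mean(),(cv2.absdiff(a,b).max(-1)>40).sum())
W=cloud("scene",d);g=p.max(-1);q=W[(g<60)&(d>0)&(W[...,2]>.03)&(W[...,2]<.05)&(W[...,0]>.6)&(W[...,0]<.7)&(abs(W[...,1]+.1)<.12)]
print(np.percentile(q[:,2],[50,90,95]))
E
```

```text
14.5 [ 0.22 -0.04 -0.26] [0.05 0.31 0.13] [ 0.62232 -0.22213  0.35456]
5.493977272727273 0
[0.03841816 0.04139849 0.04197699]
```

View pics/s4.png

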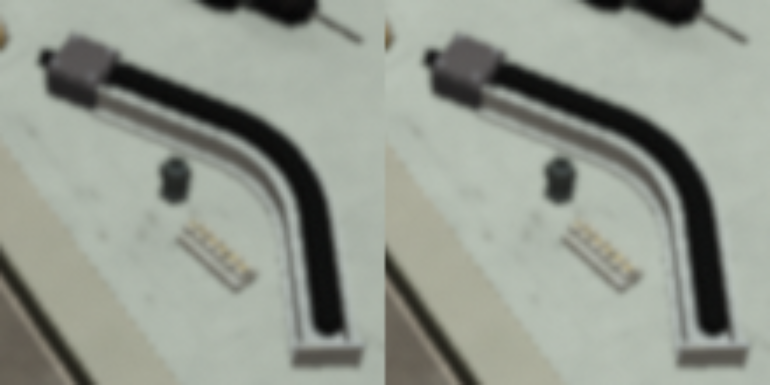

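The before (left) and after (right) views match: strip, gland and terminal are unmoved, and the bar is back up.

```bash
python3 -c "
from station import ctrl
print(ctrl.hand_in())"
```

```text
the job is handed in; nothing more can be done
None
```

I stroked the bar from the junction box end round the bend to the plain end at about 3–4 mm of press (5.4–6.4 N at each stop), then lifted clear; the bar sprang back, the strip, gland and terminal have not moved, and the job was handed in at about 14.5 s.

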